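Charge the centrifugal caster, wind its sprung arm past the stop pin and hold it

ROBOT

A 7-joint arm with a two-finger parallel gripper is mounted at the origin on a cart in front of the work surface, level with it; the furniture and walls round the work are solid. World frame = base frame: x ahead of the robot, y to its left, z up, the work surface at z = 0. Lengths are in m, angles in degrees, forces in N, time in s.
With the tool pointing down it reaches from about 0.425 to 0.875 m from the base axis. Payload 4.7 kg.
Tool frame: the origin (TCP) lies between the finger pads; the fingertips stand 8 mm ahead of it and the grasp point (between the pads) lies 11 mm behind it; z points along the fingers, y is the line along which they close (so a half turn about z gives the same grasp; the last joint's range is limited). The gripper opens to 87 mm and grips with 3 to 60 N. Pads are 19 mm wide; open, the fingers measure 117 mm over their backs; the gripper's body (75 mm by 190 mm) begins 51 mm behind the grasp point.
Start: joints at [69.735, 18.392, -4.016, 83.108, 1.295, 78.541, -3.26], TCP at [0.234, -0.607, 0.231] pointing down, gripper open.
Joint ranges: [-163.93, 163.93], [-17.29, 119.83], [-79.2, 71.16], [3.27, 140.29], [-89.18, 269.18], [5.43, 117.66], [-154.24, 154.24]. Speed limits (degrees/s): [147.25, 147.25, 180, 180, 180, 180, 180].

INTERFACE

Orientations are given as [roll, pitch, yaw] about the fixed x, y, z axes, in that order (R = Rz(yaw) Ry(pitch) Rx(roll)).
In Python, from cell import env, viewer gives the robot as it stands. The module is installed in compiled form; this text tells all that it offers.
- The arm moves only by the tool arm_command, never from a script. Its argument "series" is a list of rows, each a list of 2 entries, a list of its own where there are three numbers: the shift along the tool's x, y, z in mm, then the turn about the tool's z in rad. A call has exactly 5 rows; each row is the pose to reach, as a shift and turn from the pose commanded when the call began, along the tool's axes at that moment; what a row does not reach only later rows make up. A row lasts 1/10 s, in which the tool goes at most 50 mm and 8.59 degrees, less where a joint would pass 70% of its speed; a pose out of reach is approached as far as the arm can. A call with a gripper value outside its range is refused whole. "grip" is the gripper command: -1 is fully open, 1 is shut, values between are in proportion, set as the call begins (left out, the last holds). The fingers move at their own pace and stop on an object; "grip_force" is the grip in N (left out, the last holds). Time passes only in rows, so rows that repeat a pose let the fingers close, or fill a call up. It gives the time, the measured TCP pose, the force, the opening and the grip force at its end, in the units of the state.
- env.get_obs(): the state, without advancing time (a new reading comes with each control period).
- viewer.read_camera(name): name is "scene" or "top" or "wrist"; returns (picture, depth): 480x640x3 uint8, blue, green, red; 480x640 float32, m along the optical axis (not along the pixel's ray), 0 where there is no reading.
- viewer.calibration(name): a dict with "K" (3x3 intrinsics, pixels), "T" (4x4, takes a point from camera to world coordinates); the wrist camera has in their place "hand_eye" (4x4, takes a point from camera to tool coordinates, whose origin is the TCP and whose axes are the flange's). Camera axes: x right, y up, looking along -z (the intrinsics and any distortion apply to the point x, -y, -z); pixel columns grow to the right and rows downward; lengths in m; the calibration is good to about 2 mm. A picture is of the moment at which its call begins: read the wrist's pose just before it. calibration takes no time and is no camera call.
- env.sign_off(): hands the job in; it is judged then, once.
The state is a dict: "time_s": time; "qpos": joint angles; "joint_velocities": joint speeds; "effort": joint torques, N m; "tool_pos": TCP position; "tool_rot": TCP orientation; "force": force on the tool from outside, world axes, zero at the start; "wrist_torque": the same for the moment, N m; "grip_width": finger opening in m; "grasp_force": force on a finger pad.
Only numpy, scipy, OpenCV 4.12 (cv2) and the standard library are available. Lean on these libraries where they do the work, as an engineer would, in place of code of your own. Each camera call takes 0.05 s, during which the arm holds its last target. There are 200 camera calls.

TASK

Get the spring-driven casting machine ready for a throw: tip all six bronze offcuts from the steel scoop into the crucible on its arm and set the empty scoop back down level on the worktop. Only then push the counterweight end of the arm round against its spring, counter-clockwise seen from above, until the brass stop pin has clicked up behind it, and finish while still holding the arm about a centimetre beyond the pin with the fingers, so that the pin carries no load and can be drawn. Do not disturb the white jar, the spare grey melting dish or the half brick.

Things in the scene. Friction and masses are not known exactly. Their poses are not given: they have to be found in the camera images.
- caster: bench centrifugal casting machine, fixed: green base 132 mm round, 67 mm high, arm turning on top. Origin: under the base, on the arm's upright axis. At rest the arm lies along the machine's x axis: crucible, then flask toward +x, flat steel bar with two dark counterweights toward -x. A fixed black fire screen, 0.36 m high, walls off the right of this bay (y -0.05 to -0.09, x 0.31 to 0.85): go over it
- cast_arm (a joint): arm angle (rad): 0 at rest, growing counter-clockwise from above; end stop 1.15. The spring drives it back to 0: 0.34 Nm at 0, 1.0 at 0.9 (3 N and 9 N at bar_push); the pin adds up to 4 N from 0.58 to 0.9. At 0.91 the pin clicks up behind the arm and would catch it at 0.92 if let go. A good angle to hold is 1.04
- stop_pin (a joint): how far the sprung stop pin is pressed down (m): 0 fully up, 0.011 at most. The arm presses it down 8 mm in passing, and it springs back to 0 once the arm is past
- pin_top (a point): top of the brass stop pin, 71 mm up, 78 mm from the arm's axis, in direction pi + 0.74 rad from the machine's x axis. It stands in a green block, 26 mm wide, 50 mm high, 61 to 95 mm from the axis; its red release knob reaches to 114 mm, 36 mm up
- bar_push (a point): point to push the arm's flat bar: mid-width, mid-height, 115 mm from the axis, 91 mm above the worktop. Bar 18 mm wide, 84 to 98 mm up, free on both sides and below from 97 to 138 mm from the axis; 44 mm round counterweights beyond. Axes of the arm: +x toward the crucible; push along -y
- crucible_mouth (a point): centre of the mouth of the terracotta crucible on the arm, 128 mm above the worktop, 78 mm from the axis; 70 mm wide inside, 36 mm deep. Axes of the arm: on +x lies the steel flask (52 mm round, 138 mm up, its end plate 140) from 130 to 182 mm from the axis; on -x the hub (22 mm radius, 126 mm up)
- scoop: open stainless scoop, 115 mm long. Origin: centre of its underside; +x to the open spout. x = -57 to +12 mm: parallel upright sides 54 mm apart outside, 32 mm high, walls and floor 3 mm; then narrowing to 42 mm, 26 mm high; a 14 mm tab at the back. 0.12 kg empty, 0.21 full. Grip across the parallel sides at x about -18 mm. Offcuts slide on its floor at 20 degrees of tilt
- scoop_spout (a point): middle of the scoop's spout edge, on its floor: 57 mm from the scoop's origin along +x, 3 mm up
- piece_0: bronze offcut, bar end 14 x 12 x 11 mm, 15 g, origin at the middle of its underside as built; starts in the scoop
- piece_1: bronze offcut, rod end 13 mm in diameter, 12 mm high, 15 g, origin at the middle of its underside as built; starts in the scoop
- piece_2: bronze offcut, bar end 14 x 12 x 11 mm, 15 g, origin at the middle of its underside as built; starts in the scoop
- piece_3: bronze offcut, rod end 13 mm in diameter, 12 mm high, 15 g, origin at the middle of its underside as built; starts in the scoop
- piece_4: bronze offcut, bar end 14 x 12 x 11 mm, 15 g, origin at the middle of its underside as built; starts in the scoop
- piece_5: bronze offcut, rod end 13 mm in diameter, 12 mm high, 15 g, origin at the middle of its underside as built; starts in the scoop
- jar_white: white screw jar with blue cap, 52 mm round, 60 mm high, origin under its centre; bystander
- grey_dish: spare grey melting dish, 51 mm round, 24 mm high, origin under its centre; bystander
- half_brick: broken brown soldering brick, 60 x 61 mm, 30 mm high, origin under its centre; bystander

How it is judged:
By the outcome, as a careful person would: the job done as asked, in the order asked, and still so for the second after the job is handed in, while the arm keeps its last pose, push and grip.
It also fails if it takes over 72 s, if anything falls off the work surface, if the arm or the gripper's body presses on something with over 40 N, if the wrist force passes 120 N, or if a joint passes its speed limit or range.

## Working session

There is one attempt and no reset: what is moved stays moved. The work goes in short steps, Python scripts to look and compute and a tool call to move; the robot and the scene stay as the last step left them, time stands still between calls to the robot, and variables do not carry over. Pictures are saved under pics/ and viewed, at most 10 in all, crops included, and the job is handed in when it is done.

Besides the shell and the picture viewer there is one more tool, called after ">>>" in YAML: its name, and indented under it one key for each argument. arm_command: Moves the arm, as the interface text tells. Its arguments: {"type":"object","properties":{"series":{"type":"array"},"grip":{"type":"number"},"grip_force":{"type":"number"}},"required":["series"]}

```bash
mkdir -p pics; python3 - <<'E'
from cell import env, viewer
import cv2,numpy as np
o=env.get_obs();print({k:np.round(v,3).tolist() for k,v in o.items()})
for n in("scene","top"):
    p,d=viewer.read_camera(n);cv2.imwrite(f"pics/{n}0.png",p);np.save(f"{n}0.npy",d)
    c=viewer.calibration(n);print(n,{k:np.round(v,4).tolist() if not isinstance(v,(str,)) else v for k,v in c.items()})
print(viewer.calibration("wrist"))
E
```

```text
{'time_s': 0.0, 'qpos': [69.736, 18.439, -4.016, 83.175, 1.295, 78.541, -3.261], 'joint_velocities': [0.014, -0.004, -0.022, 0.013, 0.061, -0.061, -0.077], 'effort': [-0.0, -49.128, -0.404, -31.253, -0.064, 0.044, 0.0], 'tool_pos': [0.233, -0.606, 0.229], 'tool_rot': [-179.891, 0.005, 21.073], 'force': [-0.717, -0.118, -0.939], 'wrist_torque': [-0.018, 0.008, 0.019], 'grasp_force': 0.0, 'grip_width': 0.087}
scene {'K': [[518.4539, 0.0, 313.1276], [0.0, 518.4539, 238.3209], [0.0, 0.0, 1.0]], 'T': [[-0.7557, 0.4882, -0.4365, 0.124], [-0.6547, -0.5797, 0.4851, 0.615], [-0.0162, 0.6524, 0.7577, 0.8356], [0.0, 0.0, 0.0, 1.0]]}
top {'K': [[563.8775, 0.0, 327.1962], [0.0, 563.8775, 246.8136], [0.0, 0.0, 1.0]], 'T': [[-0.0262, 0.9832, -0.1804, 0.3357], [-0.9996, -0.027, -0.0021, 0.1708], [-0.0069, 0.1803, 0.9836, 1.2325], [0.0, 0.0, 0.0, 1.0]]}
{'K': array([[370.47355282,   0.        , 322.5590591 ],
       [  0.        , 370.47355282, 237.65371267],
       [  0.        ,   0.        ,   1.        ]]), 'hand_eye': array([[ 3.53487488e-04,  9.68674194e-01,  2.48334817e-01,
         6.77807257e-02],
       [ 9.99999288e-01, -6.25412408e-04,  1.01610248e-03,
        -1.36152098e-04],
       [ 1.13958393e-03,  2.48334281e-01, -9.68673725e-01,
        -1.53305630e-01],
       [ 0.00000000e+00,  0.00000000e+00,  0.00000000e+00,
         1.00000000e+00]])}
```

View pics/top0.png

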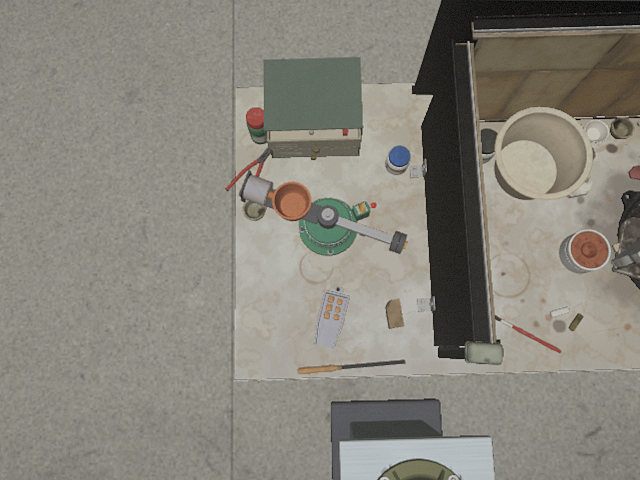

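View pics/scene0.png

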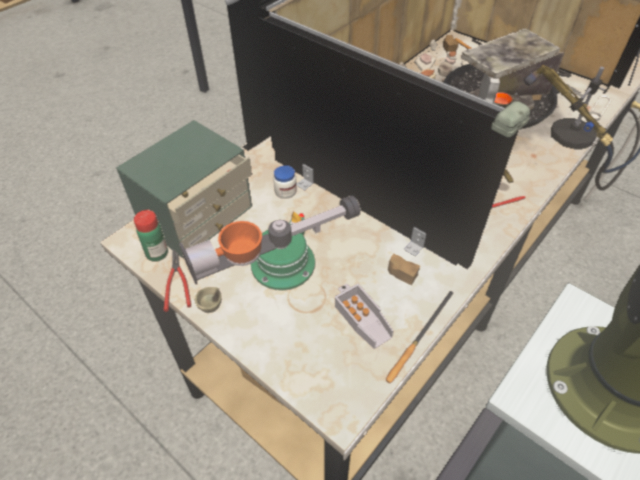

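```bash
cat > h.py <<'E'
import numpy as np,cv2
from cell import env,viewer
def cloud(name,d,T=None):
    c=viewer.calibration(name);K=c["K"];T=c["T"] if T is None else T
    v,u=np.mgrid[:480,:640]
    P=np.stack([(u-K[0,2])/K[0,0]*d,-(v-K[1,2])/K[1,1]*d,-d],-1)
    W=P@T[:3,:3].T+T[:3,3];W[d<=0]=np.nan
    return W
def shift(pos,yaw,tgt):  # mm in tool axes (tool down)
    y=np.radians(yaw);d=(np.array(tgt)-pos)*1000
    return np.round([np.cos(y)*d[0]+np.sin(y)*d[1],np.sin(y)*d[0]-np.cos(y)*d[1],-d[2]],1)
E
python3 - <<'E'
from h import *
p=cv2.imread("pics/top0.png");W=cloud("top",np.load("top0.npy"))
def at(u,v):
    return np.round(np.nanmedian(W[v-1:v+2,u-1:u+2].reshape(-1,3),0),3).tolist()
for n,uv in dict(hub=(328,214),base=(345,235),cruc=(292,201),flask=(257,190),cw=(399,242),bar=(365,229),pinblk=(361,210),jar=(399,156),dish=(255,211),brick=(395,313),tab=(338,290),sc1=(327,330),table=(280,280),cab=(312,90),screen=(462,200),can=(256,118)).items(): print(n,at(*uv))
hsv=cv2.cvtColor(p,cv2.COLOR_BGR2HSV)
def roi(u0,u1,v0,v1,zlo,zhi):
    m=np.zeros((480,640),bool);m[v0:v1,u0:u1]=1
    return m&(W[...,2]>zlo)&(W[...,2]<zhi)
def rect(n,m):
    q=W[m][:,:2].astype(np.float32)*1000
    print(n,m.sum(),cv2.minAreaRect(q), 'circ',cv2.minEnclosingCircle(q),'mean',q.mean(0),'z',np.nanpercentile(W[m][:,2],[5,50,95]).round(3))
rect("scoop",roi(305,360,280,355,.012,.06))
rect("scooprim",roi(305,360,280,355,.023,.06))
rect("hub",roi(312,345,200,232,.118,.135))
rect("cruc",roi(270,314,180,225,.115,.14))
rect("cw",roi(386,412,228,258,.09,.2))
rect("bar",roi(345,385,215,245,.085,.12))
rect("flask",roi(240,275,172,208,.115,.16))
rect("jar",roi(380,415,140,178,.03,.1))
rect("brick",roi(380,408,295,332,.015,.05))
o=(hsv[...,0]<16)&(hsv[...,1]>110)&(hsv[...,2]>120);o[:285]=0;o[335:]=0;o[:,:310]=0;o[:,355:]=0
print('pieces',W[o].mean(0).round(4),W[o].min(0).round(3),W[o].max(0).round(3))
E
```

```text
hub [0.606, 0.17, 0.125]
base [0.575, 0.135, 0.062]
cruc [0.644, 0.244, 0.091]
flask [0.657, 0.312, 0.135]
cw [0.547, 0.028, 0.112]
bar [0.579, 0.095, 0.097]
pinblk [0.629, 0.099, 0.061]
jar [0.747, 0.012, 0.058]
dish [0.647, 0.333, 0.004]
brick [0.41, 0.033, 0.028]
tab [0.462, 0.153, 0.031]
sc1 [0.379, 0.179, 0.001]
table [0.491, 0.279, -0.001]
cab [0.857, 0.196, 0.163]
screen [0.567, -0.046, 0.352]
can [0.823, 0.317, 0.109]
scoop 467 ((407.74896240234375, 168.59628295898438), (55.33363723754883, 127.57193756103516), 74.62075805664062) circ ((407.5260925292969, 170.71151733398438), 65.45767211914062) mean [425.21527 164.14246] z [0.013 0.029 0.035]
scooprim 300 ((407.74896240234375, 168.59628295898438), (55.33363723754883, 127.57193756103516), 74.62075805664062) circ ((408.87060546875, 173.17349243164062), 65.39751434326172) mean [427.20392 163.11812] z [0.025 0.032 0.036]
hub 88 ((607.9791870117188, 170.27911376953125), (23.9549560546875, 24.037078857421875), 60.46547317504883) circ ((607.7137451171875, 169.86392211914062), 12.697816848754883) mean [607.4213  170.30626] z [0.118 0.
[... 729 characters left out ...]
(74.61296081542969, 54.81779861450195), 70.18452453613281) circ ((658.9269409179688, 304.4845275878906), 44.47987747192383) mean [660.89435 312.93942] z [0.118 0.133 0.14 ]
jar 493 ((747.9342041015625, 11.275009155273438), (49.88911437988281, 51.25871658325195), 24.349302291870117) circ ((748.6782836914062, 11.022550582885742), 26.373920440673828) mean [745.2769    12.194764] z [0.037 0.057 0.062]
brick 409 ((410.07159423828125, 34.29767990112305), (58.88899230957031, 31.966264724731445), 8.039186477661133) circ ((410.7651672363281, 33.472354888916016), 32.332096099853516) mean [408.83432   34.116726] z [0.023 0.029 0.033]
pieces [0.4255 0.1651 0.0132] [0.401 0.147 0.006] [0.451 0.184 0.019]
```

```bash
python3 - <<'E'
from h import *
w=[((.234,-.607,.231),21.07),((.234,-.607,.45),49.7),((.43,-.47,.45),78.4),((.54,-.26,.45),107),((.53,-.03,.45),135.7),((.4425,.159,.40),164.6)]
for (a,ya),(b,yb) in zip(w,w[1:]): print(shift(np.array(a),ya,b), round(np.radians(ya-yb),3))
E
```

```text
[   0.    0. -219.] -0.5
[231.3  60.9  -0. ] -0.501
[227.8  65.5  -0. ] -0.499
[222.9  57.7  -0. ] -0.501
[194.6  74.2  50. ] -0.504
```

>>> arm_command:
  series:
    - [[0, 0, -44], -0.1]
    - [[0, 0, -88], -0.2]
    - [[0, 0, -132], -0.3]
    - [[0, 0, -176], -0.4]
    - [[0, 0, -219], -0.5]
  grip: -1

```text
time_s: 0.6
tool_pos: [0.2335, -0.6062, 0.4512]
tool_rot: [-180.0, -0.0, 50.0]
force: [1.7, -0.7, 0.3]
grip_width: 0.0873
grasp_force: 0.0
```

>>> arm_command:
  series:
    - [[46, 12, 0], -0.1]
    - [[92, 24, 0], -0.2]
    - [[138, 36, 0], -0.3]
    - [[185, 48, 0], -0.4]
    - [[231, 60, 0], -0.5]

```text
time_s: 1.1
tool_pos: [0.4301, -0.4676, 0.4492]
tool_rot: [-180.0, -0.0, 78.6]
force: [1.3, -0.3, -0.3]
grip_width: 0.0872
grasp_force: 0.0
```

>>> arm_command:
  series:
    - [[45, 13, 0], -0.1]
    - [[91, 26, 0], -0.2]
    - [[137, 39, 0], -0.3]
    - [[182, 52, 0], -0.4]
    - [[228, 65, 0], -0.5]

```text
time_s: 1.6
tool_pos: [0.5389, -0.2572, 0.4492]
tool_rot: [-180.0, 0.0, 107.2]
force: [0.7, -0.7, 0.1]
grip_width: 0.0869
grasp_force: 0.0
```

>>> arm_command:
  series:
    - [[45, 11, 0], -0.1]
    - [[90, 23, 0], -0.2]
    - [[134, 35, 0], -0.3]
    - [[178, 46, 0], -0.4]
    - [[223, 58, 0], -0.5]

```text
time_s: 2.1
tool_pos: [0.5281, -0.027, 0.4492]
tool_rot: [-180.0, 0.0, 135.9]
force: [1.3, -0.1, 0.1]
grip_width: 0.0872
grasp_force: 0.0
```

>>> arm_command:
  series:
    - [[39, 15, 0], -0.1]
    - [[78, 30, 0], -0.2]
    - [[117, 45, 15], -0.3]
    - [[156, 60, 30], -0.4]
    - [[195, 74, 50], -0.5]

```text
time_s: 2.6
tool_pos: [0.44, 0.1622, 0.3991]
tool_rot: [180.0, 0.1, 164.6]
force: [0.4, 1.0, 0.1]
grip_width: 0.0872
grasp_force: 0.0
```

>>> arm_command:
  series:
    - [[0, 0, 40], 0]
    - [[0, 0, 80], 0]
    - [[0, 0, 120], 0]
    - [[0, 0, 150], 0]
    - [[0, 0, 150], 0]

```text
time_s: 3.1
tool_pos: [0.4379, 0.1594, 0.2455]
tool_rot: [-179.8, -0.4, 164.3]
force: [-0.5, 0.3, 1.1]
grip_width: 0.0868
grasp_force: 0.0
```

```bash
cat >> h.py <<'E'
from scipy.spatial.transform import Rotation
def wrist(fn=None):
    o=env.get_obs();p,d=viewer.read_camera("wrist")
    T=np.eye(4);T[:3,:3]=Rotation.from_euler("xyz",o["tool_rot"],degrees=True).as_matrix();T[:3,3]=o["tool_pos"]
    if fn: cv2.imwrite(fn,p)
    return o,p,cloud("wrist",d,T@viewer.calibration("wrist")["hand_eye"])
E
python3 - <<'E'
from h import *
o,p,W=wrist("pics/w1.png")
print(o["tool_pos"],o["tool_rot"])
m=(W[...,2]>.022)&(W[...,2]<.06)&(W[...,0]<.5)&(W[...,0]>.3)&(W[...,1]<.24)&(W[...,1]>.1)
m2=cv2.morphologyEx(m.astype(np.uint8),cv2.MORPH_OPEN,np.ones((2,2)))>0
q=W[m2][:,:2].astype(np.float32)*1000
print(m2.sum(),cv2.minAreaRect(q),np.nanmedian(W[m2][:,2]))
np.save("w1.npy",W)
E
```

```text
[0.43794576 0.1594439  0.24553592] [-179.78450813   -0.40880254  164.32406799]
1406 ((nan, nan), (0.0, 0.0), 0.0) 0.031193878981988832
```

View pics/w1.png

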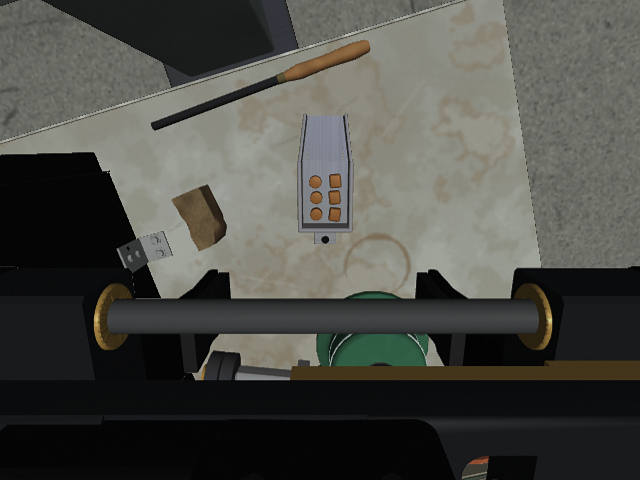

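```bash
python3 - <<'E'
from h import *
o=env.get_obs();print(o["tool_pos"],o["tool_rot"],o["time_s"])
W=np.load("w1.npy")
def px(u,v): return np.nanmedian(W[v-1:v+2,u-1:u+2].reshape(-1,3),0).round(4)
for u,v in [(325,240),(326,200),(326,130),(270,240),(205,215),(307,280-80)]: print(u,v,px(u,v))
m=np.zeros((480,640),bool);m[100:238,285:365]=1
m&=(W[...,2]>.02)&(W[...,2]<.06)&np.isfinite(W).all(-1)
q=W[m][:,:2].astype(np.float32)*1000
print(m.sum(),cv2.minAreaRect(q))
# parallel sides: rows vs edges
a=np.radians(164.6);h=np.array([np.cos(a),np.sin(a)]);n=np.array([-h[1],h[0]])
for v in range(165,236,10):
    u=np.where(m[v])[0]; 
    if len(u): print(v,u.min(),u.max(),W[v,u.min()].round(4),W[v,u.max()].round(4))
E
```

```text
[0.43958342 0.16009039 0.24824464] [-179.90441171   -0.19605553  164.32433876] 3.15
325 240 [0.4654 0.1542 0.0305]
326 200 [0.4298 0.1654 0.0025]
326 130 [0.3601 0.1847 0.0023]
270 240 [ 0.4567  0.0932 -0.0017]
205 215 [0.4077 0.0436 0.0286]
307 200 [0.4245 0.1455 0.0024]
1328 ((404.40570068359375, 170.99545288085938), (55.2939453125, 120.88252258300781), 74.35464477539062)
165 297 353 [0.385  0.1483 0.0325] [0.3997 0.2008 0.0316]
175 297 352 [0.3942 0.1455 0.0319] [0.4087 0.1974 0.0329]
185 297 352 [0.4035 0.1428 0.0332] [0.4181 0.195  0.0329]
195 297 352 [0.4131 0.1399 0.0316] [0.4277 0.1925 0.0329]
205 298 352 [0.4228 0.1381 0.0328] [0.4375 0.19   0.0322]
215 298 352 [0.4324 0.1353 0.0335] [0.4473 0.1874 0.0322]
225 298 352 [0.4426 0.1321 0.0316] [0.4574 0.1849 0.0315]
235 315 335 [0.4577 0.1457 0.0299] [0.4632 0.1655 0.0298]
```

>>> arm_command:
  series:
    - [[-1, 1, 45], 0]
    - [[-2, 1, 90], 0]
    - [[-2, 1, 135], 0]
    - [[-2, 1, 170], 0]
    - [[-2, 1, 185], 0]

```text
time_s: 3.65
tool_pos: [0.4428, 0.1606, 0.0634]
tool_rot: [-180.0, -0.1, 164.3]
force: [-0.9, 1.2, -1.2]
grip_width: 0.087
grasp_force: 0.0
```

>>> arm_command:
  series:
    - [[0, 0, 20], 0]
    - [[0, 0, 38], 0]
    - [[0, 0, 46], 0]
    - [[0, 0, 46], 0]
    - [[0, 0, 46], 0]

```text
time_s: 4.15
tool_pos: [0.4444, 0.1614, 0.0199]
tool_rot: [179.9, 0.1, 164.3]
force: [0.6, 0.7, -1.4]
grip_width: 0.087
grasp_force: 0.0
```

>>> arm_command:
  series:
    - [[1, 0, 4], 0]
    - [[1, 0, 4], 0]
    - [[1, 0, 4], 0]
    - [[1, 0, 4], 0]
    - [[1, 0, 4], 0]
  grip: 1
  grip_force: 20

```text
time_s: 4.65
tool_pos: [0.4422, 0.1611, 0.0146]
tool_rot: [-180.0, 0.0, 164.3]
force: [-0.2, -0.8, 0.2]
grip_width: 0.0549
grasp_force: 0.5
```

>>> arm_command:
  series:
    - [[0, 0, -4], 0]
    - [[0, 0, -10], 0]
    - [[0, 0, -15], 0]
    - [[0, 0, -20], 0]
    - [[0, 0, -20], 0]

```text
time_s: 5.15
tool_pos: [0.4428, 0.1613, 0.0354]
tool_rot: [180.0, 0.1, 164.3]
force: [-0.4, -0.7, -1.6]
grip_width: 0.0537
grasp_force: 20.0
```

```bash
cat >> h.py <<'E'
def tilt(name="scene",z=(.0,.3)):
    pass
E
python3 - <<'E'
from h import *
o,p,W=wrist("pics/w2.png");print(o["tool_pos"],o["tool_rot"],o["grasp_force"],o["grip_width"])
np.save("w2.npy",W)
p,d=viewer.read_camera("scene");a=cv2.resize(p[250:400,270:470],(600,450));cv2.imwrite("pics/c2.png",a)
E
```

```text
[0.44277116 0.16133775 0.03539584] [1.79975252e+02 9.24137623e-02 1.64306428e+02] 19.969346872530878 0.05374288527290351
```

View pics/w2.png

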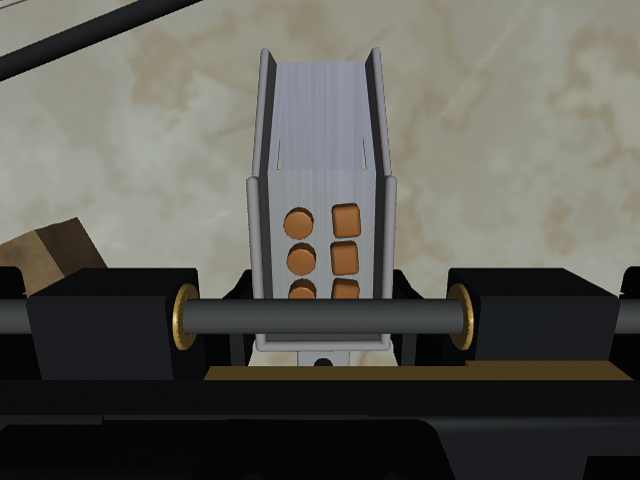

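```bash
python3 - - <<'E'
s=open("h.py").read();i=s.index("def tilt(");s=s[:i]+'''def tilt(o,W,band=((70,160),(285,360))):
    # floor tilt (deg, + = spout down) from the wrist cloud, with spout edge xyz in tool-down frame
    (a,b),(c,e)=band;q=W[a:b,c:e].reshape(-1,3);q=q[np.isfinite(q).all(1)]
    y=np.radians(o["tool_rot"][2]);r=q-o["tool_pos"];x=r[:,0]*np.cos(y)+r[:,1]*np.sin(y)
    k=np.polyfit(x,r[:,2],1);return -np.degrees(np.arctan(k[0])).round(1),k.round(4),(x.max().round(4),x.min().round(4)),np.std(r[:,2]-np.polyval(k,x)).round(4)
'''
open("h.py","w").write(s)
E
python3 - <<'E'
from h import *
o=env.get_obs();W=np.load("w2.npy");print(tilt(o,W))
E
```

```text
(np.float64(0.2), array([-0.0039, -0.0118]), (np.float64(0.0967), np.float64(0.0603)), np.float64(0.0007))
```

>>> arm_command:
  series:
    - [[0, 0, 0], 0]
    - [[0, 0, 0], 0]
    - [[0, 0, 0], 0]
    - [[0, 0, 0], 0]
    - [[0, 0, 0], 0]
  grip_force: 5

```text
time_s: 5.75
tool_pos: [0.442, 0.1612, 0.0344]
tool_rot: [-180.0, -0.0, 164.3]
force: [0.6, -0.1, -1.4]
grip_width: 0.0537
grasp_force: 5.0
```

```bash
python3 - <<'E'
from h import *
o,p,W=wrist();print(o["tool_pos"],o["grasp_force"],o["grip_width"],o["force"],tilt(o,W))
E
```

```text
[0.44199388 0.161211   0.03442863] 4.999928356264718 0.05367369223582229 [ 0.55801682 -0.12932986 -1.44266078] (np.float64(13.0), array([-0.2304, -0.012 ]), (np.float64(0.1012), np.float64(0.0602)), np.float64(0.0008))
```

>>> arm_command:
  series:
    - [[0, 0, 4], 0]
    - [[0, 0, 8], 0]
    - [[0, 0, 12], 0]
    - [[0, 0, 14], 0]
    - [[0, 0, 14], 0]

```text
time_s: 6.3
tool_pos: [0.4417, 0.1612, 0.02]
tool_rot: [-180.0, -0.1, 164.3]
force: [0.3, 0.4, -2.1]
grip_width: 0.0542
grasp_force: 5.0
```

>>> arm_command:
  series:
    - [[0, 0, 0], 0]
    - [[0, 0, 0], 0]
    - [[0, 0, -3], 0]
    - [[0, 0, -9], 0]
    - [[0, 0, -18], 0]
  grip_force: 35

```text
time_s: 6.8
tool_pos: [0.4418, 0.1612, 0.0389]
tool_rot: [-180.0, -0.0, 164.3]
force: [1.0, 1.5, -1.9]
grip_width: 0.0535
grasp_force: 35.0
```

```bash
python3 - <<'E'
from h import *
o,p,W=wrist();print(o["tool_pos"],o["grasp_force"],o["grip_width"],o["force"],tilt(o,W))
c=np.array([.637,.2425]);yaw=8.
h=np.array([np.cos(np.radians(yaw)),np.sin(np.radians(yaw))])
print(c-.085*h, c-.13*h)
E
```

```text
[0.44182691 0.16119318 0.038932  ] 35.00036249868572 0.05349869720315896 [ 1.01496425  1.5301996  -1.87401505] (np.float64(2.8), array([-0.0497, -0.0139]), (np.float64(0.0982), np.float64(0.0606)), np.float64(0.0007))
[0.55282721 0.23067029] [0.50826515 0.2244075 ]
```

>>> arm_command:
  series:
    - [[0, 0, -12], 0]
    - [[0, 0, -36], 0]
    - [[0, 0, -66], 0]
    - [[0, 0, -96], 0]
    - [[0, 0, -126], 0]

```text
time_s: 7.35
tool_pos: [0.4419, 0.1615, 0.1665]
tool_rot: [-180.0, 0.0, 164.4]
force: [-0.1, 0.4, -1.8]
grip_width: 0.0541
grasp_force: 35.0
```

>>> arm_command:
  series:
    - [[-5, 8, -30], 0.02]
    - [[-15, 24, -60], 0.08]
    - [[-27, 44, -90], 0.16]
    - [[-39, 64, -115], 0.26]
    - [[-48, 79, -135], 0.36]

```text
time_s: 7.85
tool_pos: [0.5105, 0.2253, 0.3021]
tool_rot: [179.9, 0.1, 143.5]
force: [-0.1, 0.2, -1.2]
grip_width: 0.0537
grasp_force: 35.0
```

>>> arm_command:
  series:
    - [[0, 0, 0], 0.11]
    - [[0, 0, 0], 0.22]
    - [[0, 0, 0], 0.33]
    - [[0, 0, 0], 0.44]
    - [[0, 0, 0], 0.55]

```text
time_s: 8.35
tool_pos: [0.5092, 0.2244, 0.3003]
tool_rot: [180.0, 0.0, 111.9]
force: [-0.3, 0.5, -1.4]
grip_width: 0.0534
grasp_force: 35.0
```

>>> arm_command:
  series:
    - [[0, 0, 0], 0.11]
    - [[0, 0, 0], 0.22]
    - [[0, 0, 0], 0.33]
    - [[0, 0, 0], 0.44]
    - [[0, 0, 0], 0.55]

```text
time_s: 8.85
tool_pos: [0.5092, 0.2244, 0.3003]
tool_rot: [180.0, -0.0, 80.4]
force: [-0.5, 0.7, -2.6]
grip_width: 0.054
grasp_force: 35.0
```

>>> arm_command:
  series:
    - [[0, 0, 0], 0.11]
    - [[0, 0, 0], 0.22]
    - [[0, 0, 0], 0.33]
    - [[0, 0, 0], 0.44]
    - [[0, 0, 0], 0.55]

```text
time_s: 9.35
tool_pos: [0.5092, 0.2244, 0.3003]
tool_rot: [180.0, -0.0, 48.9]
force: [-0.1, -0.3, -2.4]
grip_width: 0.0538
grasp_force: 35.0
```

>>> arm_command:
  series:
    - [[0, 0, 0], 0.11]
    - [[0, 0, 0], 0.22]
    - [[0, 0, 0], 0.33]
    - [[0, 0, 0], 0.44]
    - [[0, 0, 0], 0.55]

```text
time_s: 9.85
tool_pos: [0.5092, 0.2244, 0.3003]
tool_rot: [-180.0, -0.0, 17.4]
force: [0.3, -0.7, -2.8]
grip_width: 0.0538
grasp_force: 35.0
```

>>> arm_command:
  series:
    - [[0, 0, 0], 0.08]
    - [[0, 0, 0], 0.13]
    - [[0, 0, 0], 0.16]
    - [[0, 0, 0], 0.17]
    - [[0, 0, 0], 0.17]

```text
time_s: 10.35
tool_pos: [0.5095, 0.2243, 0.2998]
tool_rot: [180.0, -0.0, 7.9]
force: [0.0, -0.9, -1.9]
grip_width: 0.0535
grasp_force: 35.0
```

```bash
python3 - <<'E'
from h import *
o,p,W=wrist("pics/w3.png");print(o["time_s"],o["tool_pos"],o["tool_rot"],o["qpos"],o["grasp_force"],o["force"],tilt(o,W))
np.save("w3.npy",W)
E
```

```text
10.35 [0.50952865 0.22433403 0.29979608] [ 1.79999908e+02 -6.34489093e-03  7.92876265e+00] [   8.94224284    8.32071973  -39.28735617   89.26115288    5.28633492
   84.29893124 -112.64559299] 35.000078519806266 [ 0.0072584  -0.92982575 -1.8644896 ] (np.float64(3.0), array([-0.052 , -0.0138]), (np.float64(0.0982), np.float64(0.0605)), np.float64(0.0007))
```

View pics/w3.png

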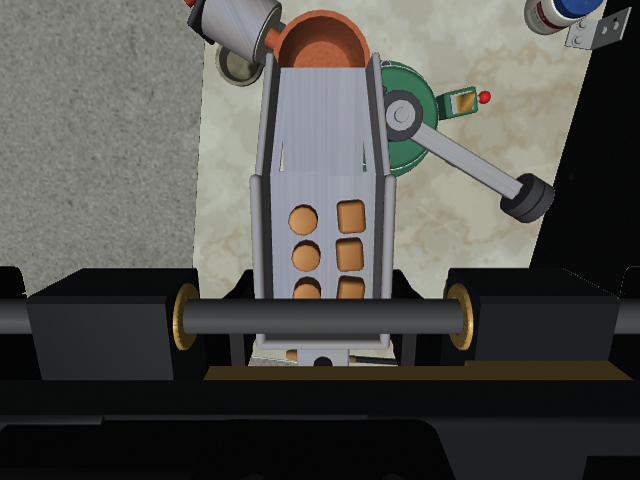

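```bash
python3 - <<'E'
from h import *
from scipy.optimize import least_squares
o=env.get_obs();W=np.load("w3.npy")
m=np.isfinite(W).all(-1)&(W[...,2]>.12)&(W[...,2]<.135);m[:, :255]=0;m[:,390:]=0;m[70:]=0
q=W[m];r0=np.hypot(*(q[:,:2]-[.637,.2425]).T);q=q[(r0<.05)]
f=lambda p:np.hypot(q[:,0]-p[0],q[:,1]-p[1])-p[2]
s=least_squares(f,[.637,.2425,.039],loss="soft_l1",f_scale=.002);print("crucible",s.x.round(4),len(q),np.percentile(q[:,2],[5,50,95]))
c=s.x[:2];y=np.radians(7.93);d=c-o["tool_pos"][:2];print("ahead",d@[np.cos(y),np.sin(y)],"left",d@[-np.sin(y),np.cos(y)])
for zt in (.150,.155,.16,.165,.17,.175,.18,.19,.2):
  for sg in (-.08,):
    G=np.array([sg,zt+.011]);D=np.array([-.043,.128])-G;L=np.hypot(*D);th=np.arctan2(-D[1],D[0])-np.arcsin(.028/L)
    sp=G+[.1*np.cos(th)-.025*np.sin(th),-.1*np.sin(th)-.025*np.cos(th)];print(zt,sg,np.degrees(th).round(1),sp.round(4))
E
```

```text
crucible [0.6375 0.2439 0.0363] 1400 [0.12104748 0.12671901 0.12833213]
ahead 0.12941281132132135 left 0.0017778594076312204
0.15 -0.08 7.3 [0.016  0.1234]
0.155 -0.08 13.9 [0.0111 0.1177]
0.16 -0.08 19.7 [0.0057 0.1137]
0.165 -0.08 24.9 [0.0002 0.1113]
0.17 -0.08 29.4 [-0.0052  0.1101]
0.175 -0.08 33.4 [-0.0103  0.11  ]
0.18 -0.08 37.0 [-0.0152  0.1108]
0.19 -0.08 43.1 [-0.0241  0.1144]
0.2 -0.08 48.0 [-0.0317  0.1199]
```

>>> arm_command:
  series:
    - [[4, 0, 12], 0]
    - [[12, -1, 36], 0]
    - [[21, -2, 62], 0]
    - [[30, -2, 86], 0]
    - [[36, -2, 104], 0]

```text
time_s: 10.9
tool_pos: [0.5449, 0.2307, 0.1927]
tool_rot: [180.0, 0.1, 7.9]
force: [0.1, 0.3, -2.2]
grip_width: 0.0539
grasp_force: 35.0
```

>>> arm_command:
  series:
    - [[5, 0, 15], 0]
    - [[9, 0, 26], 0]
    - [[12, 0, 34], 0]
    - [[13, 0, 39], 0]
    - [[13, 0, 40], 0]

```text
time_s: 11.4
tool_pos: [0.558, 0.2331, 0.1554]
tool_rot: [180.0, 0.0, 7.9]
force: [0.8, -0.1, -2.2]
grip_width: 0.0534
grasp_force: 35.0
```

>>> arm_command:
  series:
    - [[0, 0, 0], 0]
    - [[0, 0, 0], 0]
    - [[0, 0, 0], 0]
    - [[0, 0, 0], 0]
    - [[0, 0, 0], 0]
  grip_force: 5

```text
time_s: 11.9
tool_pos: [0.5582, 0.2332, 0.1561]
tool_rot: [-180.0, -0.1, 7.9]
force: [-0.6, -0.6, -0.5]
grip_width: 0.054
grasp_force: 5.0
```

```bash
python3 - <<'E'
from h import *
o,p,W=wrist("pics/w4.png");print(o["time_s"],o["tool_pos"],o["tool_rot"],o["grasp_force"],o["force"],tilt(o,W))
E
```

```text
11.9 [0.55819085 0.23323271 0.15609578] [-1.79993272e+02 -5.80246646e-02  7.90003595e+00] 5.000029864168027 [-0.60379387 -0.58171886 -0.46208   ] (np.float64(36.7), array([-0.7459,  0.0236]), (np.float64(0.1062), np.float64(0.0589)), np.float64(0.007))
```

View pics/w4.png

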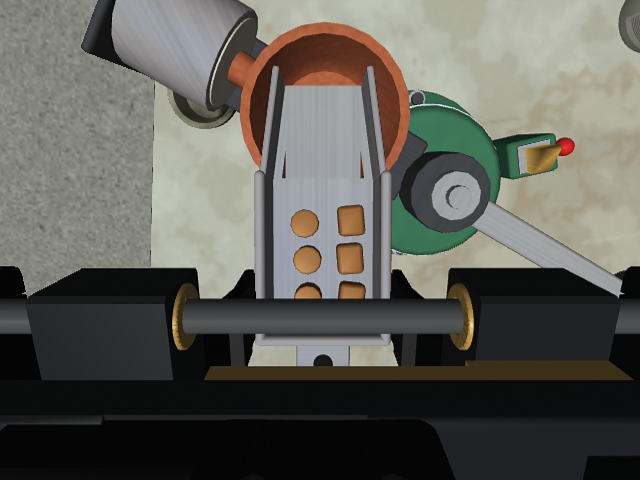

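>>> arm_command:
  series:
    - [[0, 0, -3], 0]
    - [[0, 0, -6], 0]
    - [[0, 0, -9], 0]
    - [[0, 0, -12], 0]
    - [[0, 0, -15], 0]

```text
time_s: 12.45
tool_pos: [0.558, 0.233, 0.1708]
tool_rot: [180.0, 0.0, 7.9]
force: [0.3, -0.3, -1.3]
grip_width: 0.0541
grasp_force: 5.0
```

>>> arm_command:
  series:
    - [[0, 0, -3], 0]
    - [[0, 0, -6], 0]
    - [[0, 0, -9], 0]
    - [[0, 0, -11], 0]
    - [[0, 0, -11], 0]

```text
time_s: 12.95
tool_pos: [0.5581, 0.2331, 0.1819]
tool_rot: [-180.0, -0.0, 7.9]
force: [-1.0, 0.3, -2.6]
grip_width: 0.0536
grasp_force: 5.0
```

```bash
python3 - <<'E'
from h import *
o,p,W=wrist("pics/w5.png");print(o["time_s"],o["tool_pos"],o["tool_rot"],o["grasp_force"],o["force"],tilt(o,W,((95,155),(290,355))))
E
```

```text
12.95 [0.55811255 0.23307877 0.18187476] [-1.79998333e+02 -3.01606301e-02  7.89523560e+00] 5.000013815442799 [-0.97910754  0.27677263 -2.60192961] (np.float64(15.3), array([-0.2728, -0.0156]), (np.float64(0.0906), np.float64(0.0623)), np.float64(0.0007))
```

View pics/w5.png

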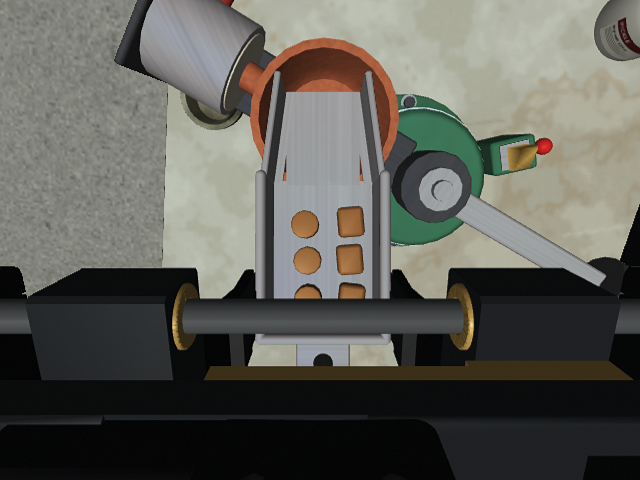

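>>> arm_command:
  series:
    - [[0, 0, 4], 0]
    - [[0, 0, 9], 0]
    - [[0, 0, 14], 0]
    - [[0, 0, 17], 0]
    - [[0, 0, 17], 0]

```text
time_s: 13.5
tool_pos: [0.5575, 0.2328, 0.1636]
tool_rot: [180.0, 0.1, 7.9]
force: [-0.4, -0.2, -1.5]
grip_width: 0.054
grasp_force: 5.0
```

>>> arm_command:
  series:
    - [[0, 0, 0], 0]
    - [[0, 0, 0], 0]
    - [[0, 0, 0], 0]
    - [[0, 0, 0], 0]
    - [[0, 0, 0], 0]
  grip_force: 4

```text
time_s: 14.0
tool_pos: [0.5581, 0.233, 0.1647]
tool_rot: [180.0, -0.0, 7.9]
force: [0.7, 0.9, -2.0]
grip_width: 0.0543
grasp_force: 4.0
```

```bash
python3 - <<'E'
from h import *
o,p,W=wrist("pics/w6.png");print(o["time_s"],o["tool_pos"],o["tool_rot"],o["grasp_force"],o["force"],tilt(o,W,((100,155),(290,355))))
E
```

```text
14.0 [0.55807462 0.23302303 0.1646842 ] [ 1.79998166e+02 -2.06230797e-02  7.89233287e+00] 4.0000183486699825 [ 0.69463188  0.91525445 -2.01745686] (np.float64(25.3), array([-0.472 , -0.0081]), (np.float64(0.0917), np.float64(0.0621)), np.float64(0.0032))
```

>>> arm_command:
  series:
    - [[0, 0, -3], 0]
    - [[0, 0, -6], 0]
    - [[0, 0, -9], 0]
    - [[0, 0, -12], 0]
    - [[0, 0, -15], 0]

```text
time_s: 14.55
tool_pos: [0.5581, 0.233, 0.18]
tool_rot: [180.0, -0.0, 7.9]
force: [0.2, -0.1, -0.7]
grip_width: 0.0536
grasp_force: 4.0
```

>>> arm_command:
  series:
    - [[0, 0, -1], 0]
    - [[0, 0, -2], 0]
    - [[0, 0, -3], 0]
    - [[0, 0, -3], 0]
    - [[0, 0, -3], 0]

```text
time_s: 15.05
tool_pos: [0.5579, 0.233, 0.1824]
tool_rot: [180.0, 0.0, 7.9]
force: [0.2, -0.7, -1.5]
grip_width: 0.0545
grasp_force: 4.0
```

```bash
python3 - <<'E'
from h import *
o,p,W=wrist("pics/w7.png");print(o["time_s"],o["tool_pos"],o["tool_rot"],o["grasp_force"],o["force"],tilt(o,W,((105,155),(290,355))))
E
```

```text
15.05 [0.55790391 0.23295675 0.18243488] [1.79993535e+02 7.76860576e-03 7.89428313e+00] 3.9998617837773054 [ 0.23304423 -0.67371423 -1.47444556] (np.float64(48.1), array([-1.1133,  0.0135]), (np.float64(0.0906), np.float64(0.0616)), np.float64(0.0091))
```

View pics/w7.png

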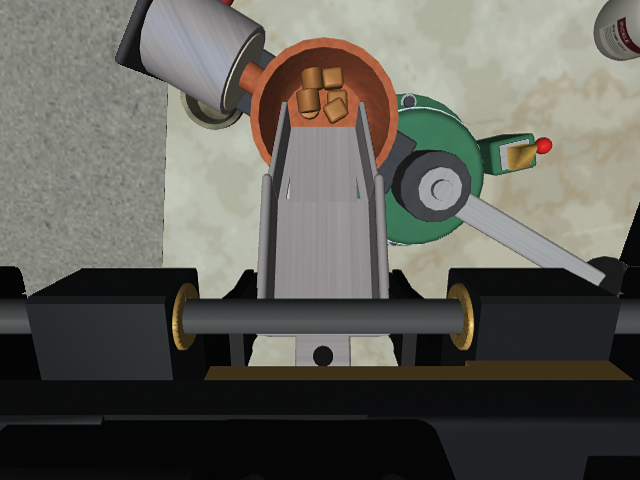

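>>> arm_command:
  series:
    - [[0, 0, 0], 0]
    - [[0, 0, -5], 0]
    - [[0, 0, -20], 0]
    - [[0, 0, -50], 0]
    - [[0, 0, -80], 0]
  grip_force: 25

```text
time_s: 15.6
tool_pos: [0.5578, 0.2331, 0.2644]
tool_rot: [-180.0, -0.0, 7.9]
force: [0.4, -0.6, -1.1]
grip_width: 0.0536
grasp_force: 25.0
```

```bash
python3 - <<'E'
from h import *
o,p,W=wrist("pics/w8.png");print(o["time_s"],o["tool_pos"],o["tool_rot"],tilt(o,W,((120,170),(290,355))))
print(shift(o["tool_pos"],o["tool_rot"][2],(.425,.24,.085)))
# crucible + scoop interior views
p2,_=viewer.read_camera("scene");q,_=viewer.read_camera("top")
c=cv2.resize(p2[180:300,170:330],(400,300),interpolation=cv2.INTER_CUBIC);t=cv2.resize(q[160:280,240:400],(400,300),interpolation=cv2.INTER_CUBIC)
w=cv2.resize(p,(400,300));cv2.imwrite("pics/m8.png",np.vstack([np.hstack([c,t]),np.hstack([w,w*0])]))
E
```

```text
15.6 [0.55778944 0.23307169 0.26437489] [-1.79995904e+02 -2.68226454e-03  7.90719208e+00] (np.float64(73.2), array([-3.3158,  0.1501]), (np.float64(0.0863), np.float64(0.0537)), np.float64(0.0237))
[-130.6  -25.1  179.4]
```

View pics/m8.png

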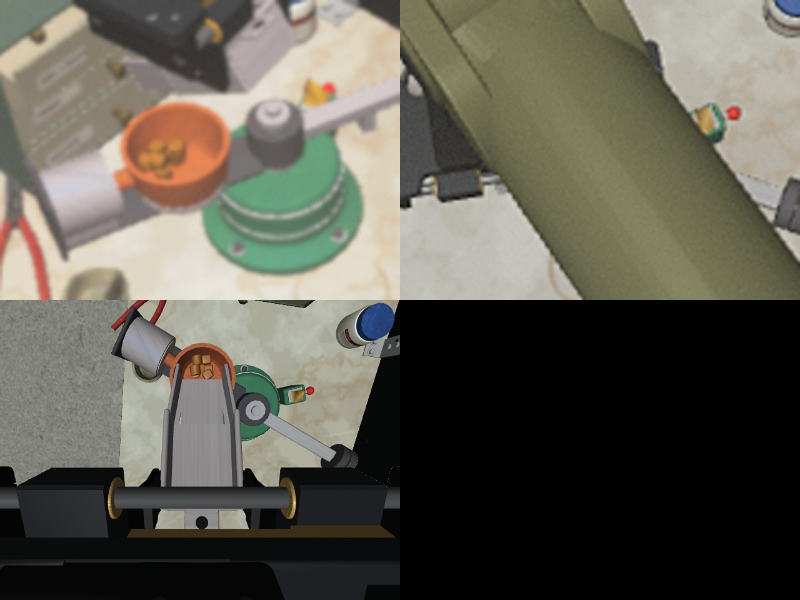

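>>> arm_command:
  series:
    - [[-20, -4, 0], 0]
    - [[-50, -10, 0], 0]
    - [[-85, -16, 0], 0]
    - [[-115, -22, 0], 0]
    - [[-131, -25, 0], 0]

```text
time_s: 16.25
tool_pos: [0.4219, 0.2402, 0.2621]
tool_rot: [179.9, 0.1, 8.0]
force: [0.2, -0.6, -0.9]
grip_width: 0.0536
grasp_force: 25.0
```

>>> arm_command:
  series:
    - [[0, 0, 35], 0]
    - [[0, 0, 80], 0]
    - [[0, 0, 125], 0]
    - [[0, 0, 160], 0]
    - [[0, 0, 175], 0]

```text
time_s: 16.75
tool_pos: [0.422, 0.2382, 0.084]
tool_rot: [179.9, 0.4, 7.9]
force: [-0.9, -0.2, -1.1]
grip_width: 0.0536
grasp_force: 25.0
```

>>> arm_command:
  series:
    - [[0, 0, 0], 0]
    - [[0, 0, 6], 0]
    - [[0, 0, 12], 0]
    - [[0, 0, 20], 0]
    - [[0, 0, 28], 0]
  grip_force: 4

```text
time_s: 17.25
tool_pos: [0.4253, 0.24, 0.0598]
tool_rot: [180.0, -0.1, 7.9]
force: [-0.2, -0.3, 0.2]
grip_width: 0.0542
grasp_force: 4.0
```

>>> arm_command:
  series:
    - [[0, 0, 8], 0]
    - [[0, 0, 16], 0]
    - [[0, 0, 24], 0]
    - [[0, 0, 32], 0]
    - [[0, 0, 36], 0]

```text
time_s: 17.75
tool_pos: [0.4242, 0.2396, 0.0225]
tool_rot: [180.0, 0.1, 7.9]
force: [-0.4, 0.2, -0.7]
grip_width: 0.0542
grasp_force: 4.0
```

```bash
python3 - <<'E'
from h import *
o,p,W=wrist("pics/w9.png");print(o["time_s"],o["tool_pos"],o["force"],o["grip_width"],tilt(o,W,((100,160),(290,355))))
E
```

```text
17.75 [0.42422158 0.23956445 0.02246379] [-0.41554484  0.17583401 -0.65940577] 0.0541562963972182 (np.float64(2.8), array([-0.0494, -0.0165]), (np.float64(0.0861), np.float64(0.0604)), np.float64(0.0007))
```

>>> arm_command:
  series:
    - [[0, 0, 2], 0]
    - [[0, 0, 4], 0]
    - [[0, 0, 5], 0]
    - [[0, 0, 5], 0]
    - [[0, 0, 5], 0]

```text
time_s: 18.3
tool_pos: [0.4249, 0.2397, 0.0186]
tool_rot: [180.0, -0.0, 7.9]
force: [0.5, 0.2, -1.5]
grip_width: 0.0538
grasp_force: 4.0
```

>>> arm_command:
  series:
    - [[0, 0, 0], 0]
    - [[0, 0, 0], 0]
    - [[0, 0, 0], 0]
    - [[0, 0, 0], 0]
    - [[0, 0, 0], 0]
  grip: -1

```text
time_s: 18.8
tool_pos: [0.4248, 0.2398, 0.0185]
tool_rot: [180.0, -0.0, 7.9]
force: [0.4, 0.5, -0.3]
grip_width: 0.0834
grasp_force: 0.0
```

>>> arm_command:
  series:
    - [[0, 0, -20], 0]
    - [[0, 0, -50], 0]
    - [[0, 0, -90], 0]
    - [[0, 0, -130], 0]
    - [[0, 0, -170], 0]

```text
time_s: 19.3
tool_pos: [0.4244, 0.2398, 0.1901]
tool_rot: [180.0, -0.0, 7.9]
force: [1.1, 0.2, -0.0]
grip_width: 0.0868
grasp_force: 0.0
```

```bash
python3 - <<'E'
from h import *
o,p,W=wrist("pics/w10.png");print(o["time_s"],o["tool_pos"],o["force"],o["grip_width"])
y=np.radians(o["tool_rot"][2])
f=np.isfinite(W).all(-1);r=W-o["tool_pos"];x=r[...,0]*np.cos(y)+r[...,1]*np.sin(y);l=-r[...,0]*np.sin(y)+r[...,1]*np.cos(y)
m=f&(abs(l)<.016)&(W[...,2]>-.004)&(W[...,2]<.03)
for a in np.arange(-.02,.12,.01):
    k=m&(x>a)&(x<a+.01); print(a.round(3),k.sum(),np.nanpercentile(W[k][:,2],[2,50,98]).round(4) if k.sum() else "")
hsv=cv2.cvtColor(p,cv2.COLOR_BGR2HSV);b=(hsv[...,0]<16)&(hsv[...,1]>110)&(hsv[...,2]>100)
print("bronze px in scoop",(b&f&(abs(l)<.024)&(x>-.02)&(x<.1)&(W[...,2]<.05)).sum())
np.save("w10.npy",W)
E
```

```text
19.3 [0.42440652 0.23976873 0.19008728] [ 1.11538749  0.24074251 -0.03634054] 0.08676597444834792
-0.02 307 [0.0011 0.0135 0.0299]
-0.01 352 [0.0005 0.0021 0.0036]
0.0 364 [0.0006 0.0021 0.0035]
0.01 376 [0.0006 0.0021 0.0035]
0.02 365 [0.0004 0.0021 0.0035]
0.03 390 [0.0006 0.002  0.0037]
0.04 404 [0.0007 0.0022 0.0036]
0.05 383 [0.0004 0.0022 0.0036]
0.06 424 [0.0005 0.002  0.0036]
0.07 395 [0.0006 0.0021 0.0036]
0.08 437 [0.0005 0.0021 0.0036]
0.09 444 [0.0006 0.0022 0.0036]
0.1 442 [-0.0024 -0.0008  0.0026]
0.11 443 [-0.0022 -0.0009  0.0009]
bronze px in scoop 0
```

>>> arm_command:
  series:
    - [[8, 17, -4], -0.1]
    - [[16, 35, -8], -0.2]
    - [[24, 52, -12], -0.3]
    - [[32, 70, -16], -0.4]
    - [[40, 87, -20], -0.5]
  grip: 1
  grip_force: 20

```text
time_s: 19.85
tool_pos: [0.4766, 0.1583, 0.2084]
tool_rot: [180.0, 0.0, 36.8]
force: [-0.8, 0.3, 0.6]
grip_width: 0.0546
grasp_force: 0.0
```

>>> arm_command:
  series:
    - [[-1, 19, 0], -0.11]
    - [[-2, 38, 0], -0.22]
    - [[-4, 57, 0], -0.33]
    - [[-5, 76, 0], -0.44]
    - [[-6, 95, 0], -0.55]

```text
time_s: 20.35
tool_pos: [0.5284, 0.0785, 0.2082]
tool_rot: [-180.0, 0.0, 68.3]
force: [-1.2, 0.4, 0.1]
grip_width: 0.0152
grasp_force: 0.0
```

```bash
cat >> h.py <<'E'
AX=np.array([.608,.171])
def inarm(o,t):  # TCP in arm axes at arm angle t (rad), mm
    a=np.radians(68.2)+t;r=o["tool_pos"][:2]-AX
    return (1000*np.array([r@[np.cos(a),np.sin(a)],r@[-np.sin(a),np.cos(a)]])).round(1)
E
python3 - <<'E'
from h import *
o,p,W=wrist("pics/w11.png");print(o["time_s"],o["tool_pos"],o["tool_rot"],o["qpos"],o["grip_width"],inarm(o,0))
np.save("w11.npy",W)
p,d=viewer.read_camera("top");V=cloud("top",d)
for nm,C in(("wrist",W),("top",V)):
    m=np.isfinite(C).all(-1)&(C[...,2]>.09)&(C[...,2]<.103)
    r=C[m][:,:2]-AX;q=r[(np.hypot(*r.T)>.04)&(np.hypot(*r.T)<.135)&(r[:,1]<-.02)]
    if len(q)>20:
        k=np.polyfit(q[:,1],q[:,0],1);print(nm,len(q),"bar angle",90-np.degrees(np.arctan(k[0])),"offset mm",k[1]*1000)
E
```

```text
20.35 [0.52836896 0.07848922 0.20823053] [-1.79998018e+02  1.53390366e-02  6.83155107e+01] [ 21.45071044   7.29336341 -35.19547069 100.35207656   4.38325793
  73.73283942 -36.44112307] 0.015237612057206655 [-115.5   39.6]
wrist 3387 bar angle 69.1808983835895 offset mm -1.6122351313741996
top 158 bar angle 74.37588498007312 offset mm -6.356121966000777
```

>>> arm_command:
  series:
    - [[0, 0, 30], 0]
    - [[0, 0, 70], 0]
    - [[0, 0, 105], 0]
    - [[0, 5, 120], 0]
    - [[0, 13, 120], 0]

```text
time_s: 20.95
tool_pos: [0.5384, 0.0749, 0.0867]
tool_rot: [-179.8, 0.1, 68.1]
force: [-1.0, -0.2, 1.0]
grip_width: 0.0005
grasp_force: 0.0
```

>>> arm_command:
  series:
    - [[-1.1, 5.8, 0], -0.05]
    - [[-1.9, 11.6, 0], -0.1]
    - [[-2.4, 17.5, 0], -0.15]
    - [[-2.7, 23.3, 0], -0.2]
    - [[-2.6, 29.2, 0], -0.25]

```text
time_s: 21.45
tool_pos: [0.5665, 0.0617, 0.0902]
tool_rot: [-180.0, -0.0, 82.4]
force: [-4.0, 0.1, 0.6]
grip_width: 0.0007
grasp_force: 2.1
```

```bash
cat >> h.py <<'E'
def barang():
    p,d=viewer.read_camera("top");V=cloud("top",d)
    m=np.isfinite(V).all(-1)&(V[...,2]>.098)&(V[...,2]<.12);r=V[m][:,:2]-AX;k=np.hypot(*r.T);q=r[(k>.13)&(k<.185)&(r[:,1]<-.03)]
    c=np.median(q,0) if len(q) else [np.nan]*2
    return len(q),np.degrees(np.arctan2(-c[1],-c[0]))-68.2,c
E
python3 - <<'E'
from h import *
o=env.get_obs();t=np.radians(o["tool_rot"][2]-68.2);print(o["time_s"],o["tool_pos"],o["tool_rot"],o["force"],o["wrist_torque"],t,inarm(o,t),barang())
E
```

```text
21.45 [0.56652438 0.0616918  0.09020754] [-1.79956725e+02 -2.52627664e-02  8.24292705e+01] [-3.95184354  0.05273624  0.62874362] [ 0.17346671  0.78074062 -0.02817935] 0.24834762055801946 [-113.8   26.7] (122, np.float64(95.86766203290476), array([ 0.16869832, -0.04815794]))
```

>>> arm_command:
  series:
    - [[-1.1, 5.8, 1], -0.05]
    - [[-1.9, 11.6, 2], -0.1]
    - [[-2.4, 17.5, 3], -0.15]
    - [[-2.7, 23.3, 3], -0.2]
    - [[-2.6, 29.2, 3], -0.25]

```text
time_s: 22.0
tool_pos: [0.5949, 0.0549, 0.0875]
tool_rot: [-180.0, 0.0, 96.7]
force: [-5.0, 1.5, 3.6]
grip_width: 0.0007
grasp_force: 2.8
```

>>> arm_command:
  series:
    - [[-1.1, 5.8, 0], -0.05]
    - [[-1.9, 11.6, 0], -0.1]
    - [[-2.4, 17.5, 0], -0.15]
    - [[-2.7, 23.3, 0], -0.2]
    - [[-2.6, 29.2, 0], -0.25]

```text
time_s: 22.5
tool_pos: [0.623, 0.0549, 0.0874]
tool_rot: [-179.8, 0.0, 111.0]
force: [-10.7, -1.3, 7.1]
grip_width: 0.0005
grasp_force: 4.9
```

```bash
python3 - <<'E'
from h import *
o,p,W=wrist("pics/w12.png");t=np.radians(o["tool_rot"][2]-68.2);print(o["time_s"],o["tool_pos"],o["tool_rot"],o["force"],t,inarm(o,t),barang())
m=np.isfinite(W).all(-1)&(W[...,2]>.115)&(W[...,2]<.135);c=np.nanmedian(W[m],0);print(m.sum(),c)
E
```

```text
22.5 [0.62303079 0.05493044 0.08744526] [-1.79767382e+02  1.65239257e-02  1.10990977e+02] [-10.65363212  -1.34336576   7.11205675] 0.7468434302027162 [-113.8   27.5] (118, np.float64(95.4487230529951), array([ 0.16866171, -0.04948403]))
2804 [0.61506232 0.16046496 0.11951931]
```

>>> arm_command:
  series:
    - [[-1.1, 5.8, 0], -0.05]
    - [[-1.9, 11.6, 0], -0.1]
    - [[-2.4, 17.5, 0], -0.15]
    - [[-2.7, 23.3, 0], -0.2]
    - [[-2.6, 29.2, 0], -0.25]

```text
time_s: 23.1
tool_pos: [0.6513, 0.0621, 0.0874]
tool_rot: [-179.7, 0.0, 125.3]
force: [-8.9, -3.2, 6.3]
grip_width: 0.0005
grasp_force: 4.5
```

```bash
python3 - <<'E'
from h import *
o,p,W=wrist("pics/w13.png");t=np.radians(o["tool_rot"][2]-68.2);print(o["time_s"],o["tool_pos"],o["tool_rot"],o["force"],t,inarm(o,t))
p2,d2=viewer.read_camera("scene");V=cloud("scene",d2)
for nm,C,pp in(("wrist",W,p),("scene",V,p2)):
    hsv=cv2.cvtColor(pp,cv2.COLOR_BGR2HSV)
    m=np.isfinite(C).all(-1)&(C[...,2]>.10)&(C[...,2]<.131)&(hsv[...,0]<14)&(hsv[...,1]>120)
    r=C[m][:,:2]-AX;k=np.hypot(*r.T);r=r[(k>.03)&(k<.125)]
    if len(r)>30:
        (cx,cy),R=cv2.minEnclosingCircle(r.astype(np.float32));print(nm,len(r),"crucible",cx,cy,R,"arm",np.arctan2(cy,cx)-np.radians(68.2), np.arctan2(*r.mean(0)[::-1])-np.radians(68.2))
cv2.imwrite("pics/m13.png",np.hstack([cv2.resize(p,(400,300)),cv2.resize(p2[150:330,170:410],(400,300))]))
E
```

```text
23.1 [0.65132014 0.06211108 0.08737748] [-1.79741658e+02  1.18876358e-02  1.25276748e+02] [-8.89342174 -3.21462802  6.26070191] 0.9961771816664469 [-113.9   27.5]
scene 888 crucible -0.040850088000297546 0.06696616858243942 0.040821194648742676 arm 0.9282296827680026 0.8819248626956644
```

```bash
python3 - <<'E'
from h import *
from scipy.optimize import least_squares
def est(p,d):
    C=cloud("scene",d);hsv=cv2.cvtColor(p,cv2.COLOR_BGR2HSV)
    m=np.isfinite(C).all(-1)&(C[...,2]>.122)&(C[...,2]<.131)&(hsv[...,0]<14)&(hsv[...,1]>120)
    r=C[m][:,:2]-AX;k=np.hypot(*r.T);r=r[(k>.03)&(k<.125)]
    s=least_squares(lambda c:np.hypot(r[:,0]-c[0],r[:,1]-c[1])-.0385,r.mean(0),loss="soft_l1",f_scale=.002).x
    return s,np.arctan2(s[1],s[0]),len(r)
a=est(cv2.imread("pics/scene0.png"),np.load("scene00.npy") if 0 else np.load("scene0.npy"));p,d=viewer.read_camera("scene");b=est(p,d);print(a,b,b[1]-a[1])
E
```

```text
(array([0.02733136, 0.07370241]), np.float64(1.2156829853433415), 356) (array([-0.04144594,  0.06803922]), np.float64(2.1179149830879647), 395) 0.9022319977446231
```

>>> arm_command:
  series:
    - [[-0.6, 2.9, 0], -0.02]
    - [[-1.1, 5.8, 0], -0.04]
    - [[-1.6, 8.7, 0], -0.06]
    - [[-1.9, 11.6, 0], -0.08]
    - [[-1.9, 11.6, 0], -0.08]

```text
time_s: 23.75
tool_pos: [0.662, 0.0672, 0.0873]
tool_rot: [-179.8, 0.0, 129.8]
force: [-9.2, -3.3, 5.5]
grip_width: 0.0007
grasp_force: 4.3
```

```bash
cat >> h.py <<'E'
def cen(p,d,r0=None):
    from scipy.optimize import least_squares
    C=cloud("scene",d);hsv=cv2.cvtColor(p,cv2.COLOR_BGR2HSV)
    m=np.isfinite(C).all(-1)&(C[...,2]>.122)&(C[...,2]<.131)&(hsv[...,0]<14)&(hsv[...,1]>120)
    r=C[m][:,:2]-AX;k=np.hypot(*r.T);r=r[(k>.03)&(k<.125)]
    return least_squares(lambda c:np.hypot(r[:,0]-c[0],r[:,1]-c[1])-.0385,r.mean(0),loss="soft_l1",f_scale=.002).x
def armang():
    a=cen(cv2.imread("pics/scene0.png"),np.load("scene0.npy"));p,d=viewer.read_camera("scene");b=cen(p,d)
    return 2*np.arcsin(np.linalg.norm(a-b)/2/.078),np.arctan2(b[1],b[0])-np.arctan2(a[1],a[0]),p
E
python3 - <<'E'
from h import *
o,p,W=wrist("pics/w14.png");t=np.radians(o["tool_rot"][2]-68.2);print(o["time_s"],o["tool_pos"],o["tool_rot"],o["force"],t,inarm(o,t))
a,b,p2=armang();print(a,b)
# pin: look for brass near expected spot
f=np.radians(68.2)+np.pi+.74;print("pin xy",AX+.078*np.array([np.cos(f),np.sin(f)]))
cv2.imwrite("pics/m14.png",np.hstack([cv2.resize(p,(400,300)),cv2.resize(p2[170:320,180:380],(400,300),interpolation=cv2.INTER_CUBIC)]))
E
```

```text
23.75 [0.66196886 0.06715072 0.08725352] [-1.79753558e+02  4.53266050e-04  1.29767221e+02] [-9.24787031 -3.31109675  5.4819153 ] 1.074550722243534 [-114.3   24.9]
1.0083898512393183 0.9915894720933702
pin xy [0.63544222 0.09798682]
```

View pics/m14.png

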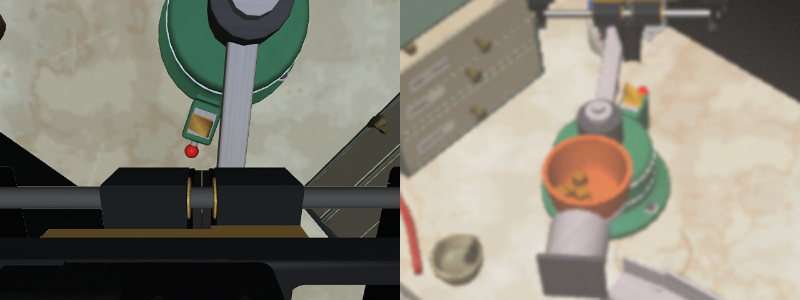

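```bash
python3 - <<'E'
from h import *
o,p,W=wrist()
m=np.isfinite(W).all(-1)&(W[...,2]>.09)&(W[...,2]<.104)
r=W[m][:,:2]-AX;k=np.hypot(*r.T);q=r[(k>.03)&(k<.097)&(r[:,1]<-.01)]
mu=q.mean(0);u,s,vt=np.linalg.svd(q-mu,full_matrices=False);v=vt[0]*(-np.sign(vt[0][1]))
off=np.array([-v[1],v[0]])@mu
print(len(q),s/np.sqrt(len(q)),"bar dir",np.degrees(np.arctan2(v[1],v[0])),"axis off mm",off*1000)
b=np.arctan2(v[1],v[0])
hsv=cv2.cvtColor(p,cv2.COLOR_BGR2HSV)
def cc(n,mm):
    q=W[mm&np.isfinite(W).all(-1)];r=q[:,:2]-AX;k=np.hypot(*r.T);q=q[(k<.13)&(k>.06)]
    c=np.median(q,0);d=c[:2]-AX;print(n,len(q),c.round(4),"r",np.hypot(*d).round(4),"dir",np.degrees(np.arctan2(d[1],d[0])).round(2),"z max",q[:,2].max().round(4),"arm=",(b-np.arctan2(d[1],d[0])+.74).round(3))
H,S,V=hsv[...,0],hsv[...,1],hsv[...,2]
cc("knob",((H<8)|(H>172))&(S>150)&(V>90)&(W[...,2]<.06))
cc("pin/brass",(H>12)&(H<28)&(S>110)&(V>90)&(W[...,2]>.03)&(W[...,2]<.09))
print("rest 69.2 -> arm",b+np.pi-np.radians(69.2))
E
```

```text
8166 [0.01913628 0.00524988] bar dir -53.860832975460724 axis off mm -0.02068893812013082
knob 364 [0.6459 0.0721 0.0397] r 0.1059 dir -69.03 z max 0.0434 arm= 1.005
pin/brass 918 [0.6344 0.0982 0.0643] r 0.0774 dir -70.09 z max 0.0716 arm= 1.023
rest 69.2 -> arm 0.9937759379211932
```

>>> arm_command:
  series:
    - [[-0.3, 1.5, 0], -0.012]
    - [[-0.6, 3, 0], -0.025]
    - [[-0.6, 3, 0], -0.025]
    - [[-0.6, 3, 0], -0.025]
    - [[-0.6, 3, 0], -0.025]

```text
time_s: 24.4
tool_pos: [0.6642, 0.0682, 0.0872]
tool_rot: [-179.7, -0.0, 131.2]
force: [-8.6, -2.2, 5.3]
grip_width: 0.0006
grasp_force: 4.4
```

```bash
python3 - <<'E'
from h import *
o,p,W=wrist();print(o["time_s"],o["tool_pos"],o["force"],armang()[:2])
m=np.isfinite(W).all(-1)&(W[...,2]>.09)&(W[...,2]<.104)
r=W[m][:,:2]-AX;k=np.hypot(*r.T);q=r[(k>.03)&(k<.097)&(r[:,1]<-.01)]
v=np.linalg.svd(q-q.mean(0),full_matrices=False)[2][0];v*=-np.sign(v[1]);b=np.arctan2(v[1],v[0])
a=b+.74-np.radians(-69.6);print("arm",a)
if .98<a<1.1: print(env.sign_off())
E
```

```text
24.4 [0.66419445 0.06822609 0.08723277] [-8.62035648 -2.24112807  5.30192525] (np.float64(1.0323660829852583), np.float64(1.015069225527055))
arm 1.038426611170809
the job is handed in; nothing more can be done
None
```

The job is handed in at about 24 s. The scoop is empty and back down level, and the offcuts are in the crucible, though I never counted all six. The pin is up (top read at 71.6 mm) and the fingers hold the arm at about 1.03 to 1.04 rad; I saw no contact with the jar, dish or brick but did not re-measure them.

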